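Hang the long knife and the short scraper on their peg stands

ROBOT

A 6-joint arm with a two-finger parallel gripper is mounted at the origin on a cart in front of the work surface, level with it; the furniture and walls round the work are solid. World frame = base frame: x ahead of the robot, y to its left, z up, the work surface at z = 0. Lengths are in mm, angles in rad, forces in N, time in s.
With the tool pointing down it reaches from about 275 to 775 mm from the base axis. Payload 14.6 kg.
Tool frame: the origin (TCP) lies between the finger pads; the fingertips stand 8 mm ahead of it and the grasp point (between the pads) lies 11 mm behind it; z points along the fingers, y is the line along which they close (so a half turn about z gives the same grasp; the last joint's range is limited). The gripper opens to 85 mm and grips with 20 to 120 N. Pads are 22 mm wide; open, the fingers measure 114 mm over their backs; the gripper's body (76 mm by 85 mm) begins 54 mm behind the grasp point. The pads swing forward as they close: fully open they stand 13 mm farther back than shut.
Start: joints at [-1.401, 0.263, -0.048, 1.259, 0, 1.415], TCP at [167.531, -497.555, 217.778] pointing down, gripper open.
Joint ranges: [-2.65, 2.65], [-0.89, 1.7], [-1.18, 1.37], [-2.13, 2.11], [-1.35, 1.29], [-3.14, 3.14]. Speed limits (rad/s): [1.89, 1.89, 2.57, 2.79, 3.14, 3.14].

INTERFACE

Orientations are given as a 3x3 rotation matrix whose columns are the frame's x, y, z axes.
In Python, from rig import * gives the robot as it stands.
- The arm moves only by the tool servo_tool, never from a script. Its argument "series" is a list of rows, each an object with "slide": the shift along the tool's x, y, z each as a share of 40 mm, from -1 to 1, a list of three; "twist": the turn, a rotation vector about the tool's x, y, z each as a share of 0.1 rad, from -1 to 1, a list of three; "claw": the finger opening in mm, from 0 to 85.4. In form: [{"slide": [tx, ty, tz], "twist": [wx, wy, wz], "claw": claw}, ...]. A call has exactly 5 rows; each row shifts and turns the commanded pose from where the row before left it, along the tool's axes as they then stand; what a row does not reach is not made up. A row lasts 1/10 s, in which the tool goes at most 50 mm and 8.59 degrees, less where a joint would pass 70% of its speed; a pose out of reach is approached as far as the arm can. A call with a number of a shift or a turn outside -1 to 1 is refused whole. A call with a gripper value outside its range is refused whole. The fingers move at their own pace and stop on an object; "squeeze" is the grip in N (left out, the last holds). Time passes only in rows, so rows that do not move let the fingers close, or fill a call up. It gives the time, the measured TCP pose, the force, the opening and the grip force at its end, in the units of the state.
- observe(): the state, without advancing time (a new reading comes with each control period).
- camera(name): name is "scene" or "side" or "wrist"; returns the picture (384x512x3 uint8, red, green, blue); there is no depth.
- camera_params(name): a dict with "intrinsics" (3x3 intrinsics, pixels), "R" (3x3) and "t" (3): a world point X has camera coordinates R X + t. Camera axes: x right, y down, z forward; pixel columns grow to the right and rows downward; lengths in mm; the calibration is good to about 2 mm. A picture is of the moment at which its call begins: read the wrist's pose just before it. camera_params takes no time and is no camera call; for the wrist camera it gives the pose at the moment of the call.
- hand_in(): hands the job in; it is judged then, once.
The state is a dict: "time_s": time; "qpos": joint angles; "joint_velocities": joint speeds; "tau": joint torques, N m; "tool_pos": TCP position; "orientation": TCP orientation; "force": force on the tool from outside, world axes, zero at the start; "wrist_torque": the same for the moment, N m; "finger_gap": finger opening in mm; "gripper_force": force on a finger pad.
Only numpy, scipy, OpenCV 4.12 (cv2) and the standard library are available. Lean on these libraries where they do the work, as an engineer would, in place of code of your own. Each camera call takes 0.05 s, during which the arm holds its last target. There are 200 camera calls.

TASK

Take the two hand tools out of the slotted block and hang each one by the eye in its handle on a peg: the long knife on the tall peg stand, the short scraper on the low peg stand. Let both hang freely, and leave the dental models and the putty piece where they lie.

Things in the scene. Friction and masses are not known exactly. Their poses are not given: they have to be found in the camera images.
- tool_block: pale wooden block, fixed, 150 mm (x) by 64 mm (y), 42 mm high, with two slots in its top, 30 mm deep, 35 mm long in y and 6.5 mm wide, 45 mm either side of the middle along the block's x. Origin: centre of its underside.
- long_knife: long knife, 191 mm long, 80 g: flat grey handle on a 18x4 mm steel blade; starts upright in one of the block's slots (either), eye up. Origin: lower end of the blade; z up to the eye, x (along block x) through the eye. Handle 32 mm wide (y), 10 thick (x), z 104 to 191 mm; 21 mm eye at z 175; solid below the eye, sides parallel: grip there.
- long_knife_eye (a point): centre of the long knife's eye (21 mm hole, axis along the tool's x); axes as the tool's
- short_scraper: short scraper, 141 mm long, 70 g: flat grey handle on a 30x4 mm steel blade; starts upright in one of the block's slots (either), eye up. Origin: lower end of the blade; z up to the eye, x (along block x) through the eye. Handle 32 mm wide (y), 10 thick (x), z 54 to 141 mm; 21 mm eye at z 125; solid below the eye, sides parallel: grip there.
- short_scraper_eye (a point): centre of the short scraper's eye (21 mm hole, axis along the tool's x); axes as the tool's
- tall_stand: tall peg stand, fixed, in either of two places: white base plate (x -87 to 28 mm, 80 wide, 10 thick), 14 mm steel column 239 mm high, one round steel peg 8 mm thick, 75 long, pointing to the stand's -x (to the robot) and rising 12 degrees to its free end. Origin: column axis at the worktop, z up. Peg leaves the column 225 mm above the worktop.
- tall_stand_root (a point): peg axis of the tall stand at the column's face, 225 mm above the worktop; axes as the stand's
- tall_stand_tip (a point): free end of the tall stand's peg, 73 mm in front of the root and 16 mm higher; axes as the stand's
- low_stand: low peg stand, fixed, in either of two places: white base plate (x -87 to 28 mm, 80 wide, 10 thick), 14 mm steel column 179 mm high, one round steel peg 8 mm thick, 75 long, pointing to the stand's -x (to the robot) and rising 12 degrees to its free end. Origin: column axis at the worktop, z up. Peg leaves the column 165 mm above the worktop.
- low_stand_root (a point): peg axis of the low stand at the column's face, 165 mm above the worktop; axes as the stand's
- low_stand_tip (a point): free end of the low stand's peg, 73 mm in front of the root and 16 mm higher; axes as the stand's
- setup_model: bystander: dental model with pink gums and white teeth, 79x72x62 mm, origin at its underside
- arch_cast_white: bystander: white cast of a tooth arch, 52x67x30 mm, origin at its underside
- putty_key_a: bystander: lump of set grey putty, 38x57x40 mm, origin at its underside
There are look-alikes about, which are no part of the job. What is shaped like the short_scraper but orange or red is not meant.

How it is judged (in metres and radians):
At the end, for the whole second after the job is handed in: The long knife hangs on the tall stand's peg, the short scraper on the low stand's: peg through the eye (eye centre between column and peg end, within 7 mm sideways of the peg), swinging slower than 0.15 m/s, within 0.4 rad of vertical; models and putty moved under 25 mm (x of long_knife_eye in the frame of tall_stand between -0.076 and -0.009 m and y of long_knife_eye in the frame of tall_stand between -0.007 and 0.007 m and z of long_knife_eye in the frame of tall_stand between 0.212 and 0.239 m and angle between each of long_knife, short_scraper's own z axis and vertical below 0.4 rad and linear speed of each of long_knife, short_scraper below 0.15 m/s and x of short_scraper_eye in the frame of low_stand between -0.076 and -0.009 m and y of short_scraper_eye in the frame of low_stand between -0.007 and 0.007 m and z of short_scraper_eye in the frame of low_stand between 0.152 and 0.179 m); the robot touches nothing.
It fails at once if a dental model or the putty piece was pushed more than 25 mm (distance of any of setup_model, arch_cast_white, putty_key_a from where it was at the start of the episode above 0.025 m).
It also fails if it takes over 67 s, if anything falls off the work surface, if the arm or the gripper's body presses on something with over 40 N, if the wrist force passes 120 N, or if a joint passes its speed limit or range.

## Working session

There is one attempt and no reset: what is moved stays moved. The work goes in short steps, Python scripts to look and compute and a tool call to move; the robot and the scene stay as the last step left them, time stands still between calls to the robot, and variables do not carry over. Pictures are saved under pics/ and viewed, at most 10 in all, crops included, and the job is handed in when it is done.

Besides the shell and the picture viewer there is one more tool, called after ">>>" as a command line: name --argument value ..., lists and objects as JSON in quotes. servo_tool: Moves the arm, as the interface text tells. Shift numbers are shares of 40 mm and turn numbers shares of 0.1 rad, none past 1 either way. Its arguments: {"type":"object","properties":{"series":{"type":"array"},"squeeze":{"type":"number"}},"required":["series"]}

```bash
mkdir -p pics; cat > h.py <<'E'
import numpy as np, cv2
from rig import *
E
python3 - <<'E'
from h import *
s=observe(); print(s["time_s"],s["tool_pos"],s["orientation"],s["finger_gap"],s["force"])
ims=[]
for n in ["scene","side"]:
    im=camera(n); np.save(f"pics/{n}0.npy",im); cv2.imwrite(f"pics/{n}0.png",cv2.resize(im[:,:,::-1],(800,600)))
    p=camera_params(n); print(n,np.round(p["intrinsics"],1).tolist(),np.round(p["R"],3).tolist(),np.round(p["t"],1).tolist(), np.round(-p["R"].T@p["t"]) if hasattr(p["R"],'T') else '')
E
```

```text
0.0 [ 167.47501    -497.26414572  217.32696472] [[ 9.47728123e-01  3.19078936e-01 -1.92339384e-04]
 [ 3.19078957e-01 -9.47727554e-01  1.04998473e-03]
 [ 1.52742676e-04 -1.05647151e-03 -9.99999430e-01]] 85.26263578436382 [ 0.31431573 -0.13593505 -0.26698013]
scene [[415.8, 0.0, 252.0], [0.0, 415.8, 191.0], [0.0, 0.0, 1.0]] [[-0.809, -0.588, -0.015], [-0.38, 0.542, -0.75], [0.449, -0.6, -0.662]] [382.9, 351.2, 846.4] [ 63. 543. 829.]
side [[357.3, 0.0, 255.7], [0.0, 357.3, 197.6], [0.0, 0.0, 1.0]] [[-0.963, -0.269, 0.018], [-0.156, 0.504, -0.849], [0.219, -0.821, -0.528]] [483.2, 247.4, 745.6] [340. 617. 595.]
```

View pics/scene0.png

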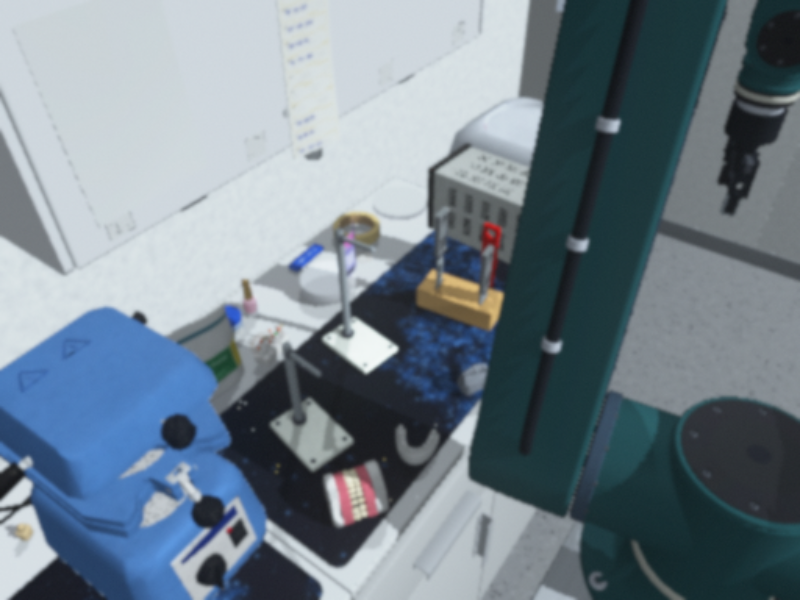

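View pics/side0.png

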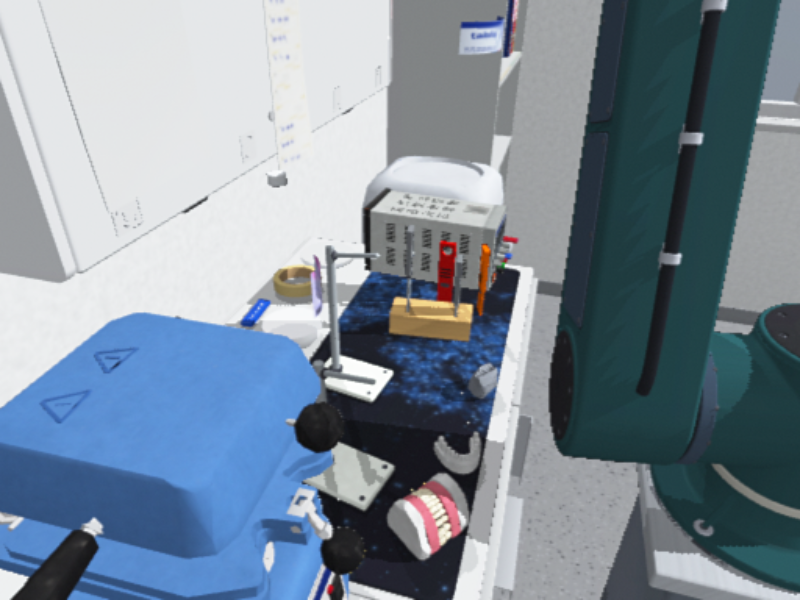

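```bash
cat >> h.py <<'E'
def crop(im,x0,y0,w,h,s):
    c=cv2.resize(im[y0:y0+h,x0:x0+w,::-1],(int(w*s),int(h*s)),interpolation=cv2.INTER_CUBIC)
    for x in range((x0//10+1)*10,x0+w,10):
        X=int((x-x0+.5)*s); cv2.line(c,(X,0),(X,6 if x%50 else 14),(0,255,255),1); cv2.putText(c,str(x),(X-9,24),0,.33,(0,255,255),1)
    for y in range((y0//10+1)*10,y0+h,10):
        Y=int((y-y0+.5)*s); cv2.line(c,(0,Y),(6,Y),(0,255,255),1); cv2.putText(c,str(y),(8,Y+4),0,.33,(0,255,255),1)
    return c
E
python3 - <<'E'
from h import *
a=np.load("pics/scene0.npy");b=np.load("pics/side0.npy")
def hc(p,q):
    h=min(p.shape[0],q.shape[0]); return np.hstack([p[:h],q[:h]])
cv2.imwrite("pics/c1.png",hc(crop(a,255,125,80,90,4.7),crop(b,235,140,90,90,4.7)))
cv2.imwrite("pics/c2.png",hc(crop(a,165,140,110,170,3.5),crop(b,185,155,75,170,3.5)))
E
```

```text
(no output)
```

View pics/c1.png

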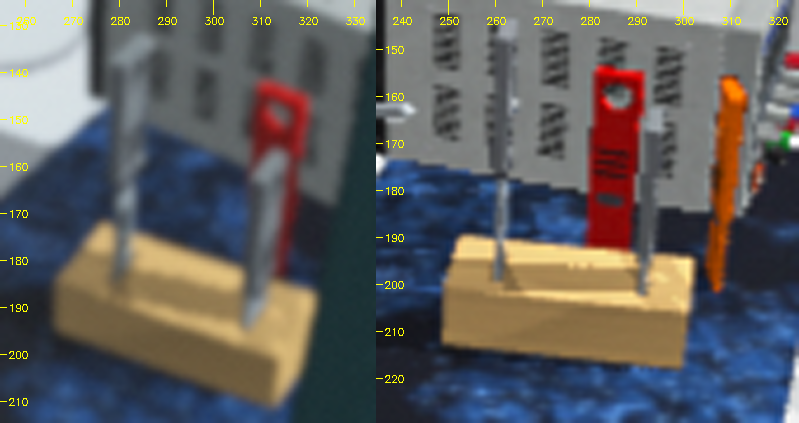

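View pics/c2.png

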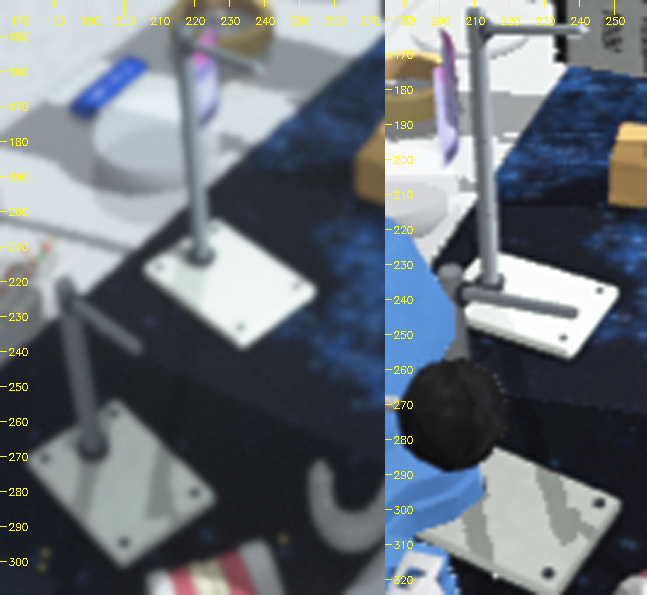

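```bash
cat >> h.py <<'E'
P={n:camera_params(n) for n in ["scene","side"]}
def ray(p,uv):
    K,R,t=[np.array(p[k],float) for k in("intrinsics","R","t")]
    d=R.T@np.linalg.solve(K,[*uv,1.]); return -R.T@t,d/np.linalg.norm(d)
def onz(p,uv,z):
    o,d=ray(p,uv); return o+d*(z-o[2])/d[2]
def tri(*pu):
    A=np.zeros((3,3));b=np.zeros(3);L=[]
    for p,uv in pu:
        o,d=ray(p,uv);M=np.eye(3)-np.outer(d,d);A+=M;b+=M@o;L.append((o,M))
    x=np.linalg.solve(A,b);return x,[round(float(np.linalg.norm(M@(x-o))),1) for o,M in L]
def proj(p,X):
    K,R,t=[np.array(p[k],float) for k in("intrinsics","R","t")]
    q=K@(R@np.asarray(X,float)+t);return q[:2]/q[2]
E
python3 - <<'E'
from h import *
np.set_printoptions(precision=1,suppress=True)
S,D=P["scene"],P["side"]
def f(p,l,z):
    for uv in l: print(uv,onz(p,uv,z))
print("block scene");f(S,[(276.5,172),(322,187),(313,201),(266.5,184.5)],42)
print("block side");f(D,[(252,190),(302,195),(301,205.5),(249.5,200)],42)
print("slots, scene/side");f(S,[(280,187),(307,195)],42);f(D,[(261,199),(291,202)],42)
print("tall plate");f(S,[(219,203),(254,223),(234,239),(206,217)],10);
print("low plate");f(S,[(197.5,254),(225.5,282),(200.5,301),(173,273)],10)
print("low plate side right corners");f(D,[(252,299),(234,324)],10);print("tall side");f(D,[(250.5,237.5),(237,257)],10)
print("tall col base");f(S,[(222,213)],10)
print("low col base");f(S,[(191,267)],10)
for n,a,b in [("tall tip",(239,160),(241,163)),("tall root",(218.5,152),(214,163)),("low tip",(203.5,240),(238,244)),("low root",(185,222),(205,238)),("knife top",(283,133),(262.5,146)),("scr top",(313,157),(293.5,164))]: print(n,*tri((S,a),(D,b)))
E
```

```text
block scene
(276.5, 172) [ 587.7 -283.6   42. ]
(322, 187) [ 442.3 -301.2   42. ]
(313, 201) [ 433.9 -234.6   42. ]
(266.5, 184.5) [ 579.5 -218.6   42. ]
block side
(252, 190) [ 592.8 -281.5   42. ]
(302, 195) [ 442.4 -297.8   42. ]
(301, 205.5) [ 435.8 -240.    42. ]
(249.5, 200) [ 583.9 -224.8   42. ]
slots, scene/side
(280, 187) [ 541.3 -231.8   42. ]
(307, 195) [ 460.1 -246.6   42. ]
(261, 199) [ 553.4 -239.9   42. ]
(291, 202) [ 466.5 -249.8   42. ]
tall plate
(219, 203) [ 666.2 -103.1   10. ]
(254, 223) [536.6 -96.3  10. ]
(234, 239) [545.3 -18.4  10. ]
(206, 217) [659.5 -38.   10. ]
low plate
(197.5, 254) [590.   75.7  10. ]
(225.5, 282) [477.6 101.7  10. ]
(200.5, 301) [491.3 176.3  10. ]
(173, 273) [598.9 155.3  10. ]
low plate side right corners
(252, 299) [481.1 103.7  10. ]
(234, 324) [497.4 175.4  10. ]
tall side
(250.5, 237.5) [543.2 -97.2  10. ]
(237, 257) [553.3 -14.1  10. ]
tall col base
(222, 213) [633.  -76.1  10. ]
low col base
(191, 267) [575.4 116.2  10. ]
tall tip [557.7 -67.9 237. ] [2.3, 2.3]
tall root [627.  -76.  224.5] [0.5, 0.5]
low tip [500.2 133.3 176.5] [2.1, 2.1]
low root [579.4 106.6 156.1] [1.8, 1.8]
knife top [ 562.7 -272.4  195.5] [1.5, 1.5]
scr top [ 473.7 -287.1  145. ] [0.2, 0.2]
```

>>> servo_tool --series '[{"slide":[0,0,-0.1],"twist":[0,0,-1],"claw":60},{"slide":[0,0,-0.1],"twist":[0,0,-1],"claw":60},{"slide":[0,0,-0.1],"twist":[0,0,-1],"claw":60},{"slide":[0,0,-0.1],"twist":[0,0,-1],"claw":60},{"slide":[0,0,-0.1],"twist":[0,0,-1],"claw":60}]'

```text
time_s: 0.6
tool_pos: [167.5, -497.4, 237.6]
orientation: [[0.676, 0.737, -0.0], [0.737, -0.676, 0.001], [0.0, -0.001, -1.0]]
force: [0.5, 0.2, -0.2]
finger_gap: 59.9
gripper_force: 0.0
```

>>> servo_tool --series '[{"slide":[0,0,-0.1],"twist":[0,0,-1],"claw":60},{"slide":[0,0,-0.1],"twist":[0,0,-1],"claw":60},{"slide":[0,0,-0.1],"twist":[0,0,-1],"claw":60},{"slide":[0,0,-0.1],"twist":[0,0,-1],"claw":60},{"slide":[0,0,-0.1],"twist":[0,0,-1],"claw":60}]'

```text
time_s: 1.1
tool_pos: [167.5, -497.4, 257.7]
orientation: [[0.24, 0.971, -0.0], [0.971, -0.24, 0.001], [0.001, -0.0, -1.0]]
force: [-0.2, -0.1, 0.2]
finger_gap: 60.4
gripper_force: 0.0
```

>>> servo_tool --series '[{"slide":[0,0,-0.1],"twist":[0,0,-1],"claw":60},{"slide":[0,0,-0.1],"twist":[0,0,-1],"claw":60},{"slide":[0,0,-0.1],"twist":[0,0,-1],"claw":60},{"slide":[0,0,-0.1],"twist":[0,0,-1],"claw":60},{"slide":[0,0,-0.1],"twist":[0,0,-1],"claw":60}]'

```text
time_s: 1.6
tool_pos: [167.5, -497.4, 277.7]
orientation: [[-0.255, 0.967, -0.0], [0.967, 0.255, 0.001], [0.001, 0.0, -1.0]]
force: [-0.4, -0.5, -0.3]
finger_gap: 60.1
gripper_force: 0.0
```

>>> servo_tool --series '[{"slide":[0,0,-0.1],"twist":[0,0,-1],"claw":60},{"slide":[0,0,-0.1],"twist":[0,0,-1],"claw":60},{"slide":[0,0,-0.1],"twist":[0,0,-1],"claw":60},{"slide":[0,0,-0.1],"twist":[0,0,-1],"claw":60},{"slide":[0,0,-0.1],"twist":[0,0,-1],"claw":60}]'

```text
time_s: 2.1
tool_pos: [167.5, -497.4, 297.7]
orientation: [[-0.688, 0.726, -0.0], [0.726, 0.688, 0.001], [0.001, 0.0, -1.0]]
force: [-0.5, -0.7, 0.7]
finger_gap: 60.0
gripper_force: 0.0
```

>>> servo_tool --series '[{"slide":[0,0,-0.1],"twist":[0,0,-1],"claw":60},{"slide":[0,0,-0.1],"twist":[0,0,-1],"claw":60},{"slide":[0,0,-0.1],"twist":[0,0,-1],"claw":60},{"slide":[0,0,-0.1],"twist":[0,0,-1],"claw":60},{"slide":[0,0,-0.1],"twist":[0,0,-1],"claw":60}]'

```text
time_s: 2.6
tool_pos: [167.5, -497.4, 317.7]
orientation: [[-0.952, 0.308, -0.0], [0.308, 0.952, 0.001], [0.0, 0.001, -1.0]]
force: [-0.0, -0.3, -0.2]
finger_gap: 59.8
gripper_force: 0.0
```

>>> servo_tool --series '[{"slide":[0,0,-0.1],"twist":[0,0,-1],"claw":60},{"slide":[0,0,-0.1],"twist":[0,0,-1],"claw":60},{"slide":[0,0,-0.1],"twist":[0,0,-1],"claw":60},{"slide":[0,0,-0.1],"twist":[0,0,-1],"claw":60},{"slide":[0,0,-0.1],"twist":[0,0,-0.3],"claw":60}]'

```text
time_s: 3.1
tool_pos: [167.5, -497.4, 337.6]
orientation: [[-0.993, -0.117, -0.0], [-0.117, 0.993, 0.001], [0.0, 0.001, -1.0]]
force: [-0.2, 0.2, -0.6]
finger_gap: 59.8
gripper_force: 0.0
```

```bash
python3 - <<'E'
from h import *
np.set_printoptions(precision=3,suppress=True)
s=observe(); print(s["time_s"],np.array(s["qpos"]),s["tool_pos"],s["orientation"],s["finger_gap"])
S,D=P["scene"],P["side"]
print("red eye",*tri((S,(313.5,149)),(D,(285.5,159.5)))); print("orange top side z150?",onz(D,(311,156),150),onz(D,(307,200),0))
p=camera_params("wrist");o,d=ray(p,(256,192));print("wrist cam",o,d,p["intrinsics"])
E
```

```text
3.1 [-1.401  0.26   0.271  1.582  0.    -1.518] [ 167.522 -497.437  337.641] [[-0.993 -0.117 -0.   ]
 [-0.117  0.993  0.001]
 [ 0.     0.001 -1.   ]] 59.75726311089077
red eye [ 506.976 -350.099  123.238] [2.2, 2.2]
orange top side z150? [ 432.891 -344.546  150.   ] [ 430.169 -342.009    0.   ]
wrist cam [  93.231 -505.508  493.726] [ 0.284  0.037 -0.958] [[343.759   0.    254.934]
 [  0.    343.759 194.8  ]
 [  0.      0.      1.   ]]
```

>>> servo_tool --series '[{"slide":[-0.58,0.345,0],"twist":[0,0,0],"claw":60},{"slide":[-0.58,0.345,0],"twist":[0,0,0],"claw":60},{"slide":[-0.58,0.345,0],"twist":[0,0,0],"claw":60},{"slide":[-0.58,0.345,0],"twist":[0,0,0],"claw":60},{"slide":[-0.58,0.345,0],"twist":[0,0,0],"claw":60}]'

```text
time_s: 3.6
tool_pos: [275.7, -415.0, 337.6]
orientation: [[-0.994, -0.113, -0.0], [-0.113, 0.994, 0.0], [0.0, 0.0, -1.0]]
force: [-0.4, -0.6, 0.2]
finger_gap: 60.2
gripper_force: 0.0
```

>>> servo_tool --series '[{"slide":[-0.58,0.345,0],"twist":[0,0,0],"claw":60},{"slide":[-0.58,0.345,0],"twist":[0,0,0],"claw":60},{"slide":[-0.58,0.345,0],"twist":[0,0,0],"claw":60},{"slide":[-0.58,0.345,0],"twist":[0,0,0],"claw":60},{"slide":[-0.58,0.345,0],"twist":[0,0,0],"claw":60}]'

```text
time_s: 4.1
tool_pos: [383.2, -333.4, 337.6]
orientation: [[-0.994, -0.113, -0.0], [-0.113, 0.994, 0.0], [0.0, 0.0, -1.0]]
force: [-0.4, -0.2, -0.2]
finger_gap: 59.8
gripper_force: 0.0
```

>>> servo_tool --series '[{"slide":[-0.58,0.345,0],"twist":[0,0,0],"claw":60},{"slide":[-0.58,0.345,0],"twist":[0,0,0],"claw":60},{"slide":[-0.58,0.345,0],"twist":[0,0,0],"claw":60},{"slide":[-0.58,0.345,0],"twist":[0,0,0],"claw":60},{"slide":[-0.58,0.345,0],"twist":[0,0,0],"claw":60}]'

```text
time_s: 4.6
tool_pos: [490.7, -251.7, 337.6]
orientation: [[-0.994, -0.113, -0.0], [-0.113, 0.994, 0.0], [0.0, 0.0, -1.0]]
force: [0.6, -1.0, 0.7]
finger_gap: 60.1
gripper_force: 0.0
```

```bash
cat >> h.py <<'E'
import pickle
def snap(tag):
    p=camera_params("wrist");s=observe();im=camera("wrist")
    pickle.dump((im,p,s),open(f"pics/{tag}.pkl","wb"));return im,p,s
def load(tag): return pickle.load(open(f"pics/{tag}.pkl","rb"))
E
python3 - <<'E'
from h import *
im,p,s=snap("w1"); print(s["time_s"],s["tool_pos"],s["force"]); cv2.imwrite("pics/w1.png",crop(im,0,0,512,384,1.5))
E
```

```text
4.6 [ 490.66870099 -251.71017229  337.55785502] [ 0.55859096 -0.97114479  0.70155458]
```

View pics/w1.png

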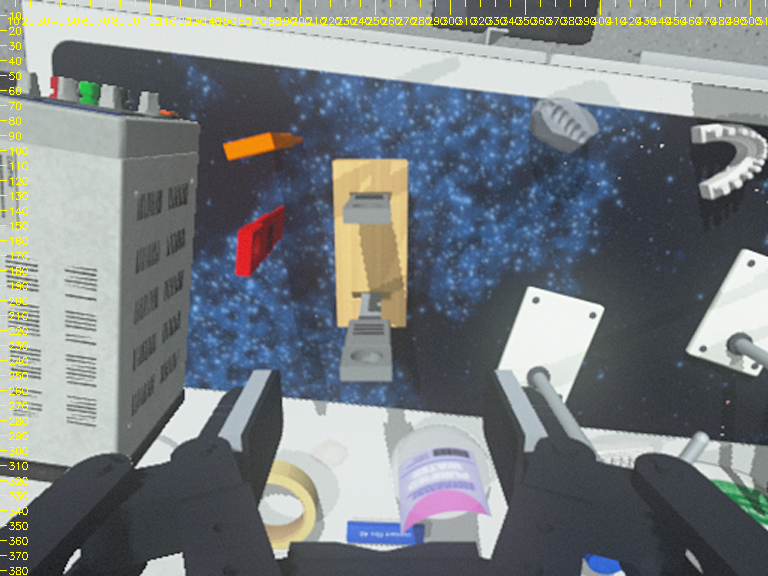

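Candidates for the scraper and knife in the wrist view (shown ×1.5): the orange look-alike at (260,146), the red look-alike at (262,240), a grey short tool in the block at (367,208) and a grey long tool in the block at (367,350). The two grey ones in the slots match the description. Of these, the far one rises higher, so it is the knife, and the near one is the scraper. I'll check that in a close crop.

```bash
python3 - <<'E'
from h import *
im,p,s=load("w1")
a=crop(im,215,98,62,162,3.6);b=crop(im,325,185,80,162,3.6); cv2.imwrite("pics/c3.png",np.hstack([a,b]))
E
```

```text
(no output)
```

View pics/c3.png

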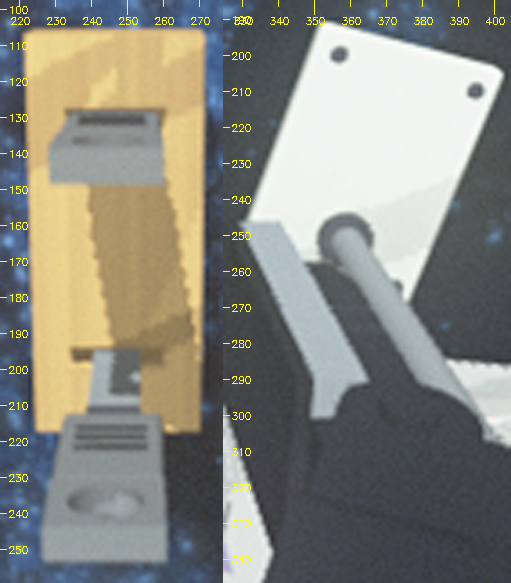

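```bash
python3 - <<'E'
from h import *
np.set_printoptions(precision=1,suppress=True)
im,p,s=load("w1")
def f(n,l,z):
    print(n,*[onz(p,uv,z)[:2] for uv in l])
f("block",[(222,105.5),(271,105.5),(270.5,217),(224,217.5)],42)
f("scr top",[(229,147.5),(260,147.5),(260,138),(229.5,138)],153)
f("knife top",[(227,252.5),(261,252.5),(261,240),(228,240)],203)
f("tall plate front",[(352,191),(402,204)],10)
f("holes",[(357,200),(395,210)],10); f("col base",[(359,250)],10)
f("low plate", [(496,166),(459,235)],10); f("low col",[(493,227)],10)
E
```

```text
block [ 440.9 -298.8] [ 433.7 -236.8] [ 584.1 -218.1] [ 592.3 -282.8]
scr top [ 474.4 -278.7] [ 470.9 -248.1] [ 461.5 -249.2] [ 465.  -279.1]
knife top [ 564.  -268.6] [ 560.3 -237.1] [ 547.7 -238.6] [ 551.2 -268.8]
tall plate front [ 541.9 -101.6] [553.1 -23.9]
holes [554.7 -91.5] [563.6 -32. ]
col base [634.3 -72.1]
low plate [481.4  96.3] [592.   74.5]
low col [573.3 121.9]
```

>>> servo_tool --series '[{"slide":[-0.45,0.865,0],"twist":[0,0,0],"claw":60},{"slide":[-0.45,0.865,0],"twist":[0,0,0],"claw":60},{"slide":[-0.45,0.865,0],"twist":[0,0,0],"claw":60},{"slide":[-0.45,0.865,0],"twist":[0,0,0],"claw":60},{"slide":[-0.45,0.865,0],"twist":[0,0,0],"claw":60}]'

```text
time_s: 5.15
tool_pos: [560.0, -69.0, 337.6]
orientation: [[-0.994, -0.113, -0.0], [-0.113, 0.994, 0.0], [0.0, 0.0, -1.0]]
force: [0.2, -0.6, 0.4]
finger_gap: 60.2
gripper_force: 0.0
```

```bash
python3 - <<'E'
from h import *
im,p,s=snap("w2"); print(s["time_s"],s["tool_pos"],s["force"])
print(proj(p,(555,-64,241)),proj(p,(627,-74,225)),proj(p,(633,-75,10)))
E
```

```text
5.15 [560.04791673 -68.96482737 337.58888325] [ 0.2312582  -0.6026579   0.39334633]
[261.06591063 185.53445457] [239.36114158 258.81480342] [244.62377273 193.4220023 ]
```

>>> servo_tool --series '[{"slide":[0.16,1,0],"twist":[0,0,0],"claw":60},{"slide":[0.16,1,0],"twist":[0,0,0],"claw":60},{"slide":[0.16,1,0],"twist":[0,0,0],"claw":60},{"slide":[0.16,1,0],"twist":[0,0,0],"claw":60},{"slide":[0.16,1,0],"twist":[0,0,0],"claw":60}]'

```text
time_s: 5.7
tool_pos: [504.6, 126.0, 337.6]
orientation: [[-0.994, -0.113, -0.0], [-0.113, 0.994, -0.0], [0.0, 0.0, -1.0]]
force: [1.2, 0.1, 0.3]
finger_gap: 60.1
gripper_force: 0.0
```

```bash
python3 - <<'E'
from h import *
im,p,s=snap("w3"); print(s["time_s"],s["tool_pos"],s["force"])
print(proj(p,(494,138,181)),proj(p,(565,123,165)),proj(p,(572,122,10)))
a=load("w2")[0]
cv2.imwrite("pics/c4.png",np.hstack([crop(a,190,60,130,190,3),crop(im,190,60,130,190,3)]))
E
```

```text
5.7 [504.64823318 125.95133918 337.59734676] [1.16362122 0.12319757 0.27709853]
[268.318219   163.21525947] [244.59247701 225.7619985 ] [246.47845352 189.93786465]
```

View pics/c4.png

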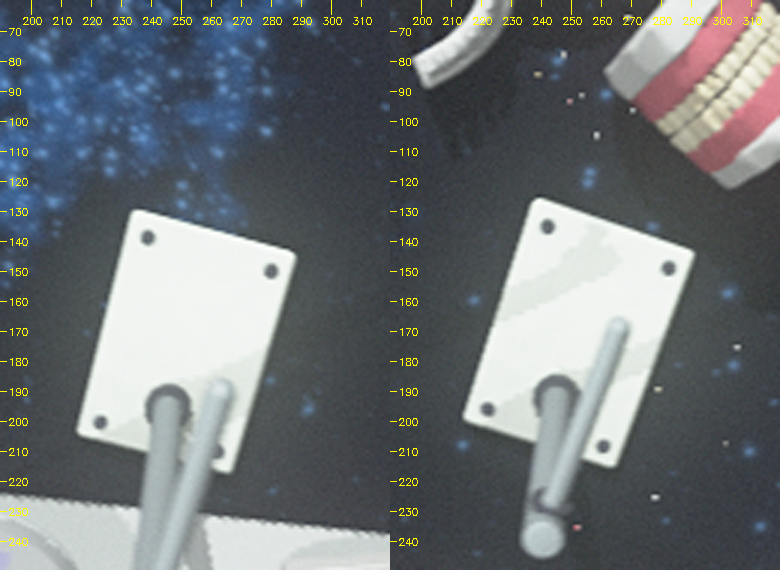

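```bash
python3 - <<'E'
from h import *
np.set_printoptions(precision=3,suppress=True)
for tag,c,h,base,tip,root,H in [("w2",[(234,129.5),(288,144.5),(267.5,217),(216,203.5)],[(238.5,138.5),(279.5,150),(222.5,200.5)],(245.5,195),(263,189),(247,248),225),
  ("w3",[(237.5,126),(290.5,143.5),(264,215),(215,199)],[(241.5,135.5),(282,149.5),(222,196.5)],(245,192),(266,168),(245,225),165)]:
    im,p,s=load(tag)
    C=np.array([onz(p,u,10)[:2] for u in c]);Hh=np.array([onz(p,u,10)[:2] for u in h])
    # C: front-right(-y), front-left, back-left, back-right
    fx=(C[2]+C[3]-C[0]-C[1]);fy=(C[1]+C[2]-C[0]-C[3])
    y1=np.arctan2(fx[1],fx[0]);y2=np.arctan2(-fy[0],fy[1])
    e=Hh[1]-Hh[0];g=Hh[2]-Hh[0]
    yaw=(y1+y2)/2;ux=np.array([np.cos(yaw),np.sin(yaw)])
    print(tag,"sizes",np.linalg.norm(fx)/2,np.linalg.norm(fy)/2,"yaws",y1,y2,np.arctan2(-e[0],e[1]),np.arctan2(g[1],g[0]))
    print(" origin from corners",C.mean(0)+29.5*ux,"base",onz(p,base,10)[:2])
    T=onz(p,tip,H+16)[:2];r=onz(p,root,H)[:2];print(" tip",T,"root pt",r,"pegyaw",np.arctan2(*(r-T)[::-1]))
    O=C.mean(0)+29.5*ux; print(" tip in stand", np.array([[ux[0],ux[1]],[-ux[1],ux[0]]])@(T-O))
    if tag=="w3": print("coltop",onz(p,(240.3,238),179))
E
```

```text
w2 sizes 112.33824173436932 79.03292952589814 yaws -0.13867857598623207 -0.1557789034214861 -0.15860266292063332 -0.15181298108034189
 origin from corners [633.175 -72.807] base [635.266 -73.462]
 tip [557.561 -62.201] root pt [616.   -68.53] pegyaw -0.10788321900068605
 tip in stand [-76.352  -0.601]
w3 sizes 112.54962136455082 77.46503399597762 yaws -0.20754248567930825 -0.21012823482534962 -0.2172544325196891 -0.20694275561972966
 origin from corners [573.338 120.271] base [575.384 120.182]
 tip [498.735 136.429] root pt [564.114 123.327] pegyaw -0.19778149295310518
 tip in stand [-76.332   0.34 ]
coltop [572.798 119.938 179.   ]
```

>>> servo_tool --series '[{"slide":[-0.02,-0.96,0],"twist":[0,0,0],"claw":60},{"slide":[-0.02,-0.96,0],"twist":[0,0,0],"claw":60},{"slide":[-0.02,-0.96,0],"twist":[0,0,0],"claw":60},{"slide":[-0.02,-0.96,0],"twist":[0,0,0],"claw":60},{"slide":[-0.02,-0.96,0],"twist":[0,0,0],"claw":60}]'

```text
time_s: 6.25
tool_pos: [530.9, -67.3, 337.6]
orientation: [[-0.994, -0.113, -0.0], [-0.113, 0.994, 0.0], [0.0, 0.0, -1.0]]
force: [0.8, 0.8, 0.0]
finger_gap: 59.6
gripper_force: 0.0
```

>>> servo_tool --series '[{"slide":[-0.02,-0.96,0],"twist":[0,0,0],"claw":60},{"slide":[-0.02,-0.96,0],"twist":[0,0,0],"claw":60},{"slide":[-0.02,-0.96,0],"twist":[0,0,0],"claw":60},{"slide":[-0.02,-0.96,0],"twist":[0,0,0],"claw":60},{"slide":[-0.02,-0.96,0],"twist":[0,0,0],"claw":60}]'

```text
time_s: 6.75
tool_pos: [556.5, -257.8, 337.5]
orientation: [[-0.994, -0.113, -0.0], [-0.113, 0.994, 0.0], [0.0, 0.0, -1.0]]
force: [0.5, -0.4, 0.1]
finger_gap: 59.8
gripper_force: 0.0
```

>>> servo_tool --series '[{"slide":[0,0,0.5],"twist":[0,0,0],"claw":60},{"slide":[0,0,0.5],"twist":[0,0,0],"claw":60},{"slide":[0,0,0.5],"twist":[0,0,0],"claw":60},{"slide":[0,0,0.5],"twist":[0,0,0],"claw":60},{"slide":[0,0,0],"twist":[0,0,0],"claw":60}]'

```text
time_s: 7.25
tool_pos: [555.7, -255.6, 255.4]
orientation: [[-0.994, -0.113, -0.004], [-0.113, 0.994, 0.002], [0.003, 0.003, -1.0]]
force: [0.4, -0.3, 0.1]
finger_gap: 60.1
gripper_force: 0.0
```

>>> servo_tool --series '[{"slide":[-0.03,0.04,0.2],"twist":[0,0,0],"claw":60},{"slide":[0,0,0.6],"twist":[0,0,0],"claw":60},{"slide":[0,0,0.7],"twist":[0,0,0],"claw":60},{"slide":[0,0,0.7],"twist":[0,0,0],"claw":60},{"slide":[0,0,0.48],"twist":[0,0,0],"claw":60}]'

```text
time_s: 7.75
tool_pos: [557.7, -254.1, 149.5]
orientation: [[-0.994, -0.113, -0.0], [-0.113, 0.994, 0.0], [0.0, 0.0, -1.0]]
force: [0.3, -0.9, 1.1]
finger_gap: 60.0
gripper_force: 0.0
```

>>> servo_tool --series '[{"slide":[0,0,0],"twist":[0,0,0],"claw":45},{"slide":[0,0,0],"twist":[0,0,0],"claw":38},{"slide":[0,0,0],"twist":[0,0,0],"claw":28},{"slide":[0,0,0],"twist":[0,0,0],"claw":20},{"slide":[0,0,0],"twist":[0,0,0],"claw":20}]' --squeeze 40

```text
time_s: 8.25
tool_pos: [558.5, -254.7, 152.1]
orientation: [[-0.994, -0.113, 0.002], [-0.113, 0.994, -0.001], [-0.002, -0.002, -1.0]]
force: [-0.9, 1.5, 7.7]
finger_gap: 31.8
gripper_force: 40.4
```

>>> servo_tool --series '[{"slide":[0,0,-0.1],"twist":[0,0,0],"claw":20},{"slide":[0,0,-0.3],"twist":[0,0,0],"claw":20},{"slide":[0,0,-0.4],"twist":[0,0,0],"claw":20},{"slide":[0,0,-0.4],"twist":[0,0,0],"claw":20},{"slide":[0,0,-0.3],"twist":[0,0,0],"claw":20}]'

```text
time_s: 8.75
tool_pos: [557.9, -254.5, 212.6]
orientation: [[-0.994, -0.113, 0.001], [-0.113, 0.994, -0.001], [-0.001, -0.001, -1.0]]
force: [-0.5, -0.0, -0.6]
finger_gap: 31.4
gripper_force: 39.7
```

```bash
cat >> h.py <<'E'
def need(xyz,yaw):
    "remaining slide (mm, tool axes) and twist (rad) to a tool-down pose with tool x at yaw+pi"
    s=observe();R=np.array(s["orientation"],float).reshape(3,3);q=np.array(s["tool_pos"],float)
    c,n=np.cos(yaw),np.sin(yaw);G=np.array([[-c,-n,0],[-n,c,0],[0,0,-1.]])
    w=cv2.Rodrigues(R.T@G)[0].ravel()
    return R.T@(np.array(xyz)-q),G.T@(np.array(xyz)-q),w
def stand(o,yaw,x,dy=0):
    return np.array(o)+x*np.array([np.cos(yaw),np.sin(yaw)])+dy*np.array([-np.sin(yaw),np.cos(yaw)])
E
python3 - <<'E'
from h import *
np.set_printoptions(precision=3,suppress=True)
s=observe();print(s["tool_pos"],s["force"],s["finger_gap"],s["gripper_force"])
t=stand((634,-72.5),-.15,-115);print(t,need((*t,213),-.15))
S=P["side"]
im=camera("side");cv2.imwrite("pics/s2.png",crop(im,220,90,110,140,4.2))
E
```

```text
[ 557.95  -254.458  212.636] [-0.508 -0.003 -0.603] 31.4103180172304 39.66598503291607
[520.291 -55.315] (array([ 14.92 , 202.123,  -0.557]), array([ 66.995, 191.28 ,  -0.364]), array([-0.001,  0.001,  0.263]))
```

View pics/s2.png

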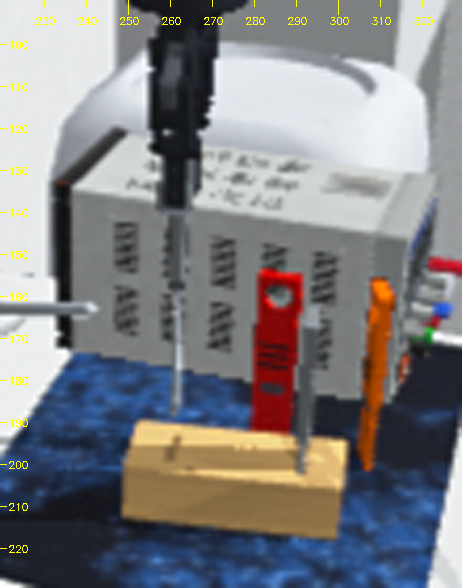

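```bash
python3 - <<'E'
from h import *
for z in (62,66,70,74,78): print(z,proj(P["side"],(557.5,-254,z)))
print(proj(P["side"],(557.5,-254,204.6)))
E
```

```text
62 [261.06976113 190.53299312]
66 [261.10485579 189.35329194]
70 [261.14009302 188.16879851]
74 [261.17547369 186.97948356]
78 [261.21099866 185.78531759]
[262.41539811 145.29963571]
```

>>> servo_tool --series '[{"slide":[0,0.8,0],"twist":[0,0,0],"claw":20},{"slide":[0.1,1,0],"twist":[0,0,0],"claw":20},{"slide":[0.2,1,0],"twist":[0,0,0],"claw":20},{"slide":[0.1,1,0],"twist":[0,0,0.3],"claw":20},{"slide":[0,0.6,0],"twist":[0,0,0.5],"claw":20}]'

```text
time_s: 9.3
tool_pos: [521.6, -78.9, 211.3]
orientation: [[-0.999, -0.033, 0.0], [-0.033, 0.999, 0.0], [-0.0, 0.0, -1.0]]
force: [0.5, -0.4, -1.1]
finger_gap: 31.4
gripper_force: 39.9
```

>>> servo_tool --series '[{"slide":[0,0.3,0],"twist":[0,0,0.5],"claw":20},{"slide":[0,0.2,0],"twist":[0,0,0.5],"claw":20},{"slide":[0,0.1,0],"twist":[0,0,0.5],"claw":20},{"slide":[0,0,0],"twist":[0,0,0.33],"claw":20},{"slide":[0,0,0],"twist":[0,0,0],"claw":20}]'

```text
time_s: 9.8
tool_pos: [522.7, -57.1, 211.0]
orientation: [[-0.989, 0.149, 0.0], [0.149, 0.989, -0.0], [-0.0, -0.0, -1.0]]
force: [0.1, -0.4, -1.1]
finger_gap: 31.3
gripper_force: 39.9
```

```bash
python3 - <<'E'
from h import *
np.set_printoptions(precision=3,suppress=True)
s=observe();print(s["tool_pos"],s["force"],s["finger_gap"],s["gripper_force"])
t=stand((634,-72.5),-.15,-115);print(t,need((*t,213),-.15))
im,p,_=snap("w4");side=camera("side");sc=camera("scene");np.save("pics/side4.npy",side);np.save("pics/scene4.npy",sc)
cv2.imwrite("pics/c5.png",np.hstack([crop(side,190,120,70,130,4.4),crop(sc,190,110,90,130,4.4)]))
E
```

```text
[522.73  -57.051 210.967] [ 0.082 -0.391 -1.106] 31.27723861429016 39.8895866330713
[520.291 -55.315] (array([ 2.67 ,  1.353, -2.034]), array([ 2.671,  1.353, -2.033]), array([-0.,  0.,  0.]))
```

View pics/c5.png

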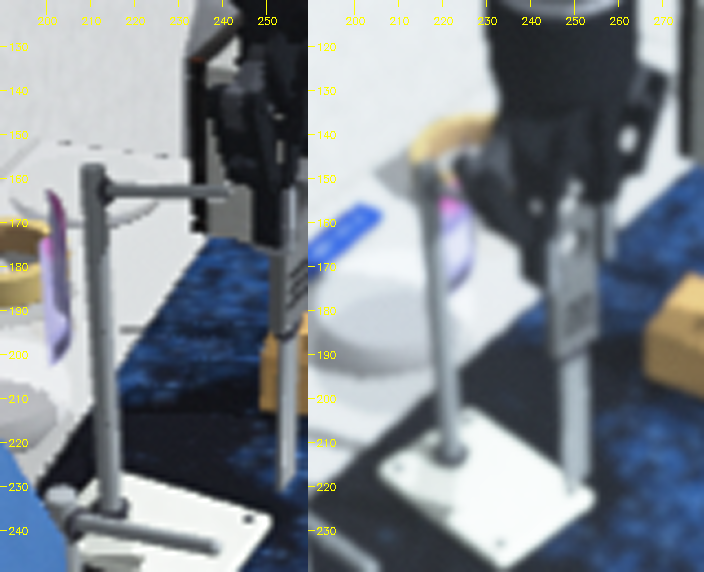

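```bash
python3 - <<'E'
from h import *
np.set_printoptions(precision=1,suppress=True)
S,D=P["scene"],P["side"]
print(tri((S,(250.5,221)),(D,(254.3,230.5))),tri((S,(250,189)),(D,(253.7,195))))
for X in [(522.7,-57,71),(522.7,-57,175),(522.7,-57,246)]: print(X,proj(S,X),proj(D,X))
t=stand((634,-72.5),-.15,-80);print("tip",proj(D,(*t,241)),proj(S,(*t,241)));t=stand((634,-72.5),-.15,-7);print("root",proj(D,(*t,225)),proj(S,(*t,225)))
E
```

```text
(array([521. , -58.5,  62.6]), [3.1, 3.1]) (array([528.3, -70.2, 158.1]), [1.3, 1.3])
(522.7, -57, 71) [249.1 217.6] [254.2 229.1]
(522.7, -57, 175) [248.3 187.1] [254.9 192.4]
(522.7, -57, 246) [247.6 163.6] [255.5 164.5]
tip [241.8 163.8] [237.5 159.7]
root [213.4 163.8] [217.2 152.6]
```

```bash
python3 - <<'E'
from h import *
np.set_printoptions(precision=1,suppress=True)
S,D=P["scene"],P["side"]
u=np.array([-np.sin(-.15),np.cos(-.15),0]);v=np.array([np.cos(.15),-np.sin(.15),0]);b=np.array([522.7,-57,71.])
for n,w,z in [("bottom",9,0),("handle low",16,104),("top",16,191)]:
    for sx in(-1,1): print(n,sx,[ (proj(S,b+u*w*q+v*sx*(2 if w==9 else 5)+[0,0,z]),proj(D,b+u*w*q+v*sx*(2 if w==9 else 5)+[0,0,z])) for q in (1,-1)])
E
```

```text
bottom -1 [(array([247.2, 219.8]), array([253.4, 231.3])), (array([252.2, 216.2]), array([256.5, 227.3]))]
bottom 1 [(array([246.1, 219.1]), array([251.9, 230.9])), (array([251.1, 215.5]), array([255. , 226.8]))]
handle low -1 [(array([245. , 191.2]), array([254. , 196.3])), (array([254.4, 184.9]), array([259.7, 189.7]))]
handle low 1 [(array([242.1, 189.3]), array([250. , 195.2])), (array([251.5, 183. ]), array([255.8, 188.8]))]
top -1 [(array([244. , 162.1]), array([254.6, 161.2])), (array([254. , 155.9]), array([260.7, 155.4]))]
top 1 [(array([240.9, 160.2]), array([250.3, 160.3])), (array([250.9, 154.1]), array([256.5, 154.5]))]
```

>>> servo_tool --series '[{"slide":[0,0.035,-0.07],"twist":[0,0,0],"claw":20},{"slide":[0,0,0],"twist":[0,0,0],"claw":20},{"slide":[0,0,0],"twist":[0,0,0],"claw":20},{"slide":[-0.15,0,0.03],"twist":[0,0,0],"claw":20},{"slide":[-0.15,0,0.03],"twist":[0,0,0],"claw":20}]'

```text
time_s: 10.45
tool_pos: [535.3, -57.7, 210.9]
orientation: [[-0.989, 0.149, 0.0], [0.149, 0.989, -0.0], [-0.0, -0.0, -1.0]]
force: [-0.0, -0.7, -0.8]
finger_gap: 31.5
gripper_force: 39.9
```

```bash
python3 - <<'E'
from h import *
np.set_printoptions(precision=3,suppress=True)
s=observe();print(s["tool_pos"],s["force"])
t=stand((634,-72.5),-.15,-45);print(t,need((*t,199),-.15)[1:])
E
```

```text
[535.274 -57.718 210.903] [-0.011 -0.72  -0.755]
[589.505 -65.775] (array([-54.826,   0.137,  11.903]), array([-0.,  0.,  0.]))
```

>>> servo_tool --series '[{"slide":[-0.15,0,0.03],"twist":[0,0,0],"claw":20},{"slide":[-0.15,0,0.03],"twist":[0,0,0],"claw":20},{"slide":[-0.15,0,0.03],"twist":[0,0,0],"claw":20},{"slide":[-0.15,0,0.03],"twist":[0,0,0],"claw":20},{"slide":[-0.15,0,0.03],"twist":[0,0,0],"claw":20}]'

```text
time_s: 10.95
tool_pos: [565.0, -62.2, 204.8]
orientation: [[-0.989, 0.149, -0.0], [0.149, 0.989, 0.0], [0.0, 0.0, -1.0]]
force: [0.8, 0.5, -0.8]
finger_gap: 31.5
gripper_force: 39.9
```

>>> servo_tool --series '[{"slide":[-0.15,0,0.03],"twist":[0,0,0],"claw":20},{"slide":[-0.15,0,0.03],"twist":[0,0,0],"claw":20},{"slide":[-0.15,0,0.03],"twist":[0,0,0],"claw":20},{"slide":[-0.15,0,0.03],"twist":[0,0,0],"claw":20},{"slide":[0,0,0],"twist":[0,0,0],"claw":20}]'

```text
time_s: 11.45
tool_pos: [588.8, -65.8, 199.8]
orientation: [[-0.989, 0.149, -0.0], [0.149, 0.989, 0.0], [0.0, 0.0, -1.0]]
force: [-0.7, -0.2, -0.8]
finger_gap: 31.5
gripper_force: 39.9
```

```bash
python3 - <<'E'
from h import *
np.set_printoptions(precision=3,suppress=True)
s=observe();print(s["tool_pos"],s["force"])
t=stand((634,-72.5),-.15,-45);print(t,need((*t,199),-.15)[1:])
side=camera("side");sc=camera("scene")
cv2.imwrite("pics/c6.png",np.hstack([crop(side,190,120,75,130,4.4),crop(sc,190,110,90,130,4.4)]))
E
```

```text
[588.757 -65.784 199.787] [-0.653 -0.19  -0.785]
[589.505 -65.775] (array([-0.739,  0.12 ,  0.787]), array([ 0., -0.,  0.]))
```

>>> servo_tool --series '[{"slide":[0,0,0.04],"twist":[0,0,0],"claw":20},{"slide":[0,0,0.04],"twist":[0,0,0],"claw":20},{"slide":[0,0,0.04],"twist":[0,0,0],"claw":20},{"slide":[0,0,0.04],"twist":[0,0,0],"claw":20},{"slide":[0,0,0],"twist":[0,0,0],"claw":20}]'

```text
time_s: 12.05
tool_pos: [588.2, -65.7, 193.9]
orientation: [[-0.989, 0.149, 0.0], [0.149, 0.989, -0.0], [-0.0, -0.0, -1.0]]
force: [-0.5, -0.6, 1.7]
finger_gap: 31.6
gripper_force: 40.3
```

>>> servo_tool --series '[{"slide":[0,0,0],"twist":[0,0,0],"claw":34},{"slide":[0,0,0],"twist":[0,0,0],"claw":36},{"slide":[0,0,0],"twist":[0,0,0],"claw":42},{"slide":[0,0,0],"twist":[0,0,0],"claw":52},{"slide":[0,0,0],"twist":[0,0,0],"claw":60}]'

```text
time_s: 12.55
tool_pos: [588.2, -65.7, 193.8]
orientation: [[-0.989, 0.149, 0.0], [0.149, 0.989, 0.0], [-0.0, 0.0, -1.0]]
force: [0.3, 0.2, -0.4]
finger_gap: 59.7
gripper_force: 0.0
```

>>> servo_tool --series '[{"slide":[0,0,0],"twist":[0,0,0],"claw":60},{"slide":[0,0,-0.3],"twist":[0,0,0],"claw":60},{"slide":[0,0,-0.6],"twist":[0,0,0],"claw":60},{"slide":[0,0,-0.8],"twist":[0,0,0],"claw":60},{"slide":[0,0,-0.8],"twist":[0,0,0],"claw":60}]'

```text
time_s: 13.05
tool_pos: [587.8, -65.6, 294.9]
orientation: [[-0.989, 0.149, -0.0], [0.149, 0.989, 0.0], [0.0, 0.0, -1.0]]
force: [0.2, 0.0, 0.4]
finger_gap: 60.1
gripper_force: 0.0
```

>>> servo_tool --series '[{"slide":[0,0,-0.5],"twist":[0,0,0],"claw":60},{"slide":[0,0,-0.4],"twist":[0,0,0],"claw":60},{"slide":[0,0,-0.3],"twist":[0,0,0],"claw":60},{"slide":[0,0,0],"twist":[0,0,0],"claw":60},{"slide":[0,0,0],"twist":[0,0,0],"claw":60}]'

```text
time_s: 13.55
tool_pos: [588.3, -65.7, 341.3]
orientation: [[-0.989, 0.149, -0.0], [0.149, 0.989, 0.0], [0.0, 0.0, -1.0]]
force: [-0.2, 0.2, 0.3]
finger_gap: 59.7
gripper_force: 0.0
```

```bash
python3 - <<'E'
from h import *
np.set_printoptions(precision=3,suppress=True)
s=observe();print(s["time_s"],s["tool_pos"],s["force"])
side=camera("side");sc=camera("scene");np.save("pics/side7.npy",side);np.save("pics/scene7.npy",sc)
cv2.imwrite("pics/c7.png",np.hstack([crop(side,190,120,75,130,4.4),crop(sc,190,110,90,130,4.4)]))
# change vs start in side: tool blob on the dark mat below the peg
b=np.load("pics/side0.npy").astype(int);d=np.abs(side.astype(int)-b).sum(2)>60
d[:150]=0; n,l,st,c=cv2.connectedComponentsWithStats(d[:, :270].astype(np.uint8));print([ (st[i].tolist(),c[i].round(1).tolist()) for i in range(1,n) if st[i][4]>40])
print(need((468,-264.2,250),.115))
for x in (-45,-12):
    t=stand((634,-72.5),-.15,x);ze=225+.212*(-x-7)-6.5
    print(x,[proj(P["side"],(*t,z)) for z in (ze+16,ze,ze-71,ze-175)])
E
```

```text
13.55 [588.261 -65.717 341.317] [-0.242  0.246  0.296]
[([0, 150, 253, 234, 29629], [125.1, 252.0]), ([260, 150, 7, 17, 52], [262.5, 158.8]), ([91, 156, 10, 11, 58], [95.5, 161.6]), ([251, 168, 19, 33, 163], [261.0, 186.9]), ([241, 182, 16, 7, 43], [247.5, 184.4]), ([201, 229, 12, 9, 66], [207.0, 233.0]), ([206, 235, 46, 22, 199], [222.2, 247.5]), ([30, 252, 24, 16, 115], [40.2, 259.0]), ([253, 314, 17, 44, 241], [264.5, 329.6]), ([0, 328, 45, 35, 656], [16.7, 343.5]), ([0, 363, 19, 21, 272], [6.9, 373.2]), ([205, 366, 9, 18, 57], [209.3, 375.9]), ([218, 368, 47, 16, 347], [235.3, 378.6]), ([44, 378, 21, 6, 58], [52.1, 381.3])]
(array([  88.89 , -214.254,   91.051]), array([ 141.963, -183.488,   90.969]), array([ 0.   , -0.001, -0.265]))
-45 [array([227.784, 160.117]), array([227.951, 166.507]), array([228.65 , 193.324]), array([229.57 , 228.582])]
-12 [array([215.057, 160.078]), array([215.351, 166.353]), array([216.586, 192.713]), array([218.213, 227.434])]
```

```bash
python3 - <<'E'
from h import *
a=np.load("pics/side0.npy").astype(int)
g=np.load("pics/side7.npy").astype(int); d=cv2.absdiff(g.astype(np.uint8),a.astype(np.uint8)).sum(2)
for r in range(150,240,4): print(r,"".join("#" if v>110 else ("+" if v>50 else ".") for v in d[r,200:260]))
E
```

```text
150 +++++++++++++++++++++++++++++++++....++++++++++......++++++.
154 ++.++..++++++++++++++++++++++++++....+++++++++++.....+++++++
158 ++++++++.++#.++++++++++++.++#####+#..++++++++++....+++++++++
162 ++++++++++....++++++++++++++++###++++++++++++++......+++++..
166 ++.+++++++.+..++++++++++#########+##.++++++++++......+++++..
170 ++++++++++.+#++++++++++.+########+##..+++++++++++++++++++++.
174 ++++...+++.+#++++.+++.+.+############+......++++++++++++++++
178 ++++.+++++++#+++++++++++++#########+..+.........+++++..+++++
182 ++++++###+..+#++###########+###.++++#+...+++++++......+++.++
186 +++++.####..+#+.###########++.+##+++#++..++++++++.++++++++++
190 .++++.####..+##.#########+....++#####+.++++++.........++....
194 +++++++++++++##++..++++.......++##++...............+++++++++
198 ++++.++++++++###+++++...........+####.............++++++++++
202 .+++++++++++++++++...............#####............++.+++++++
206 ......###.++.+++.................+#####.............++++++++
210 +........+++.++++.................#####+..........+++++++++.
214 ++++++++++...++++.................+#####....................
218 +++++++......++++..................######...................
222 ++++.........++++...................#####...................
226 +............+++++..................+####...................
230 ...+++....+++.++++.........++++.............................
234 +..++##++++...++++++....................++++................
238 ++++..+.......++++...........................+++...+.......+
```

>>> servo_tool --series '[{"slide":[0.4,-0.9,0],"twist":[0,0,0],"claw":60},{"slide":[0.45,-1,0],"twist":[0,0,0],"claw":60},{"slide":[0.45,-1,0],"twist":[0,0,0],"claw":60},{"slide":[0.45,-1,0],"twist":[0,0,0],"claw":60},{"slide":[0.4,-1,0],"twist":[0,0,-0.3],"claw":60}]'

```text
time_s: 14.15
tool_pos: [472.4, -247.6, 341.3]
orientation: [[-0.993, 0.119, -0.001], [0.119, 0.993, 0.0], [0.001, 0.0, -1.0]]
force: [1.4, -0.3, -0.4]
finger_gap: 60.2
gripper_force: 0.0
```

>>> servo_tool --series '[{"slide":[0.05,-0.4,0.1],"twist":[0,0,-0.6],"claw":60},{"slide":[0,0,0.2],"twist":[0,0,-0.6],"claw":60},{"slide":[0,0,0.3],"twist":[0,0,-0.6],"claw":60},{"slide":[0,0,0.3],"twist":[0,0,-0.55],"claw":60},{"slide":[0,0,0],"twist":[0,0,0],"claw":60}]'

```text
time_s: 14.65
tool_pos: [469.3, -261.8, 304.1]
orientation: [[-0.993, -0.116, -0.002], [-0.116, 0.993, 0.002], [0.002, 0.002, -1.0]]
force: [0.6, 0.5, 0.8]
finger_gap: 60.2
gripper_force: 0.0
```

```bash
python3 - <<'E'
from h import *
np.set_printoptions(precision=3,suppress=True)
s=observe();print(s["time_s"],s["tool_pos"],s["force"]); print(need((468,-264.2,98),.115)[1:])
snap("w8")
E
```

```text
14.65 [ 469.279 -261.841  304.086] [0.646 0.549 0.809]
(array([  1.541,  -2.197, 206.086]), array([ 0.002, -0.002,  0.001]))
```

>>> servo_tool --series '[{"slide":[0.04,-0.05,0.2],"twist":[0,0,0],"claw":60},{"slide":[0,0,0.6],"twist":[0,0,0],"claw":60},{"slide":[0,0,0.8],"twist":[0,0,0],"claw":60},{"slide":[0,0,0.8],"twist":[0,0,0],"claw":60},{"slide":[0,0,0.4],"twist":[0,0,0],"claw":60}]'

```text
time_s: 15.2
tool_pos: [467.8, -263.9, 191.4]
orientation: [[-0.994, -0.114, -0.002], [-0.114, 0.994, 0.001], [0.002, 0.002, -1.0]]
force: [-0.4, 0.7, 0.4]
finger_gap: 60.0
gripper_force: 0.0
```

>>> servo_tool --series '[{"slide":[0,0,0.5],"twist":[0,0,0],"claw":60},{"slide":[0,0,0.6],"twist":[0,0,0],"claw":60},{"slide":[0,0,0.6],"twist":[0,0,0],"claw":60},{"slide":[0,0,0.4],"twist":[0,0,0],"claw":60},{"slide":[0,0,0.2],"twist":[0,0,0],"claw":60}]'

```text
time_s: 15.7
tool_pos: [468.1, -264.1, 100.5]
orientation: [[-0.993, -0.114, -0.001], [-0.114, 0.993, 0.001], [0.001, 0.001, -1.0]]
force: [-0.4, 0.4, 0.8]
finger_gap: 60.0
gripper_force: 0.0
```

>>> servo_tool --series '[{"slide":[0,0,0],"twist":[0,0,0],"claw":45},{"slide":[0,0,0],"twist":[0,0,0],"claw":38},{"slide":[0,0,0],"twist":[0,0,0],"claw":28},{"slide":[0,0,0],"twist":[0,0,0],"claw":20},{"slide":[0,0,0],"twist":[0,0,0],"claw":20}]' --squeeze 40

```text
time_s: 16.2
tool_pos: [469.1, -264.8, 102.7]
orientation: [[-0.993, -0.115, 0.001], [-0.115, 0.993, -0.001], [-0.001, -0.001, -1.0]]
force: [-0.9, 0.0, 5.8]
finger_gap: 31.4
gripper_force: 39.8
```

>>> servo_tool --series '[{"slide":[0,0,-0.1],"twist":[0,0,0],"claw":20},{"slide":[0,0,-0.4],"twist":[0,0,0],"claw":20},{"slide":[0,0,-0.8],"twist":[0,0,0],"claw":20},{"slide":[0,0,-0.9],"twist":[0,0,0],"claw":20},{"slide":[0,0,-0.8],"twist":[0,0,0],"claw":20}]'

```text
time_s: 16.7
tool_pos: [468.5, -264.4, 223.8]
orientation: [[-0.993, -0.115, 0.0], [-0.115, 0.993, -0.0], [-0.0, -0.0, -1.0]]
force: [0.1, 0.5, -0.6]
finger_gap: 31.2
gripper_force: 39.8
```

```bash
python3 - <<'E'
from h import *
np.set_printoptions(precision=3,suppress=True)
s=observe();print(s["time_s"],s["tool_pos"],s["force"],s["finger_gap"])
p=load("w3")[1]
for u in [(262,85),(303,122),(320,113),(280,120)]: print(u,onz(p,u,0)[:2],onz(p,u,60)[:2])
for u in [(202,88)]: print("cast",onz(p,u,0)[:2])
for x in (-115,-105): 
    t=stand((574,120.2),-.21,x);print(x,t,need((*t,220),-.21)); print(proj(p,(*t,60)))
E
```

```text
16.7 [ 468.496 -264.361  223.794] [ 0.069  0.512 -0.594] 31.17209159014853
(262, 85) [423.813 127.127] [424.609 126.052]
(303, 122) [466.551 190.57 ] [462.153 181.784]
(320, 113) [451.59 212.29] [449.01  200.865]
(280, 120) [467.525 157.965] [463.008 153.142]
cast [437.125  45.847]
-115 [461.526 144.173] (array([-40.022, 406.63 ,   3.635]), array([ 91.979, 398.106,   3.794]), array([-0.   ,  0.   ,  0.325]))
[272.966 117.937]
-105 [471.307 142.088] (array([-49.498, 403.436,   3.64 ]), array([ 81.979, 398.106,   3.794]), array([-0.   ,  0.   ,  0.325]))
[270.281 125.725]
```

>>> servo_tool --series '[{"slide":[-0.12,0.7,0],"twist":[0,0,0],"claw":20},{"slide":[-0.12,0.9,0],"twist":[0,0,0],"claw":20},{"slide":[-0.12,1,0],"twist":[0,0,0],"claw":20},{"slide":[-0.12,1,0],"twist":[0,0,0],"claw":20},{"slide":[-0.12,1,0],"twist":[0,0,0],"claw":20}]'

```text
time_s: 17.2
tool_pos: [471.0, -77.5, 222.2]
orientation: [[-0.993, -0.114, 0.0], [-0.114, 0.993, -0.0], [-0.0, -0.0, -1.0]]
force: [0.6, 0.2, -0.0]
finger_gap: 31.3
gripper_force: 39.9
```

>>> servo_tool --series '[{"slide":[-0.12,1,0],"twist":[0,0,0],"claw":20},{"slide":[-0.12,1,0],"twist":[0,0,0],"claw":20},{"slide":[-0.12,1,0],"twist":[0,0,0],"claw":20},{"slide":[-0.12,1,0],"twist":[0,0,0],"claw":20},{"slide":[-0.12,0.8,0],"twist":[0,0,0.25],"claw":20}]'

```text
time_s: 17.7
tool_pos: [472.6, 116.6, 222.2]
orientation: [[-0.996, -0.091, 0.0], [-0.091, 0.996, 0.0], [-0.0, 0.0, -1.0]]
force: [0.2, -0.6, -1.0]
finger_gap: 30.8
gripper_force: 40.0
```

>>> servo_tool --series '[{"slide":[0,0.4,0],"twist":[0,0,0.75],"claw":20},{"slide":[0,0.2,0],"twist":[0,0,0.75],"claw":20},{"slide":[0,0,0],"twist":[0,0,0.75],"claw":20},{"slide":[0,0,0],"twist":[0,0,0.75],"claw":20},{"slide":[0,0,0],"twist":[0,0,0],"claw":20}]'

```text
time_s: 18.2
tool_pos: [471.4, 138.6, 222.1]
orientation: [[-0.978, 0.209, 0.0], [0.209, 0.978, 0.0], [-0.0, 0.0, -1.0]]
force: [-0.1, -0.9, -0.4]
finger_gap: 31.4
gripper_force: 40.0
```

```bash
python3 - <<'E'
from h import *
np.set_printoptions(precision=3,suppress=True)
s=observe();print(s["time_s"],s["tool_pos"],s["force"],s["finger_gap"])
t=stand((574,120.2),-.21,-105);print(t,need((*t,152),-.21))
E
```

```text
18.2 [471.439 138.63  222.075] [-0.125 -0.851 -0.394] 31.38635783210413
[471.307 142.088] (array([ 0.865,  3.348, 70.075]), array([ 0.851,  3.354, 70.075]), array([ 0.   ,  0.   , -0.001]))
```

Descend to the peg axis height, then check with both fixed cameras before threading.

>>> servo_tool --series '[{"slide":[0.02,0.085,0.2],"twist":[0,0,0],"claw":20},{"slide":[0,0,0.45],"twist":[0,0,0],"claw":20},{"slide":[0,0,0.5],"twist":[0,0,0],"claw":20},{"slide":[0,0,0.4],"twist":[0,0,0],"claw":20},{"slide":[0,0,0.2],"twist":[0,0,0],"claw":20}]'

```text
time_s: 18.7
tool_pos: [470.7, 142.0, 150.2]
orientation: [[-0.978, 0.207, -0.002], [0.207, 0.978, -0.0], [0.002, -0.001, -1.0]]
force: [0.1, -0.8, -0.3]
finger_gap: 31.5
gripper_force: 40.0
```

>>> servo_tool --series '[{"slide":[0,0,0],"twist":[0,0,0],"claw":20},{"slide":[-0.1,0,0.02],"twist":[0,0,0],"claw":20},{"slide":[0,0,0],"twist":[0,0,0],"claw":20},{"slide":[0,0,0],"twist":[0,0,0],"claw":20},{"slide":[0,0,0],"twist":[0,0,0],"claw":20}]'

```text
time_s: 19.2
tool_pos: [475.6, 141.2, 151.3]
orientation: [[-0.978, 0.208, 0.001], [0.208, 0.978, 0.0], [-0.001, 0.0, -1.0]]
force: [0.2, -0.7, -1.2]
finger_gap: 31.6
gripper_force: 40.0
```

```bash
python3 - <<'E'
from h import *
np.set_printoptions(precision=3,suppress=True)
s=observe();print(s["time_s"],s["tool_pos"],s["force"],s["finger_gap"])
t=stand((574,120.2),-.21,-45);print(t,need((*t,139),-.21)[1:])
E
```

```text
19.2 [475.552 141.191 151.318] [ 0.161 -0.706 -1.207] 31.557456262541464
[529.989 129.581] (array([-55.661,  -0.008,  12.318]), array([0.   , 0.001, 0.   ]))
```

>>> servo_tool --series '[{"slide":[-0.15,0,0.03],"twist":[0,0,0],"claw":20},{"slide":[-0.15,0,0.03],"twist":[0,0,0],"claw":20},{"slide":[-0.15,0,0.03],"twist":[0,0,0],"claw":20},{"slide":[-0.15,0,0.03],"twist":[0,0,0],"claw":20},{"slide":[-0.15,0,0.03],"twist":[0,0,0],"claw":20}]'

```text
time_s: 19.7
tool_pos: [505.3, 134.8, 144.8]
orientation: [[-0.978, 0.208, -0.0], [0.208, 0.978, -0.0], [0.0, -0.0, -1.0]]
force: [-0.2, -0.4, -0.6]
finger_gap: 31.8
gripper_force: 40.0
```

>>> servo_tool --series '[{"slide":[-0.15,0,0.03],"twist":[0,0,0],"claw":20},{"slide":[-0.15,0,0.03],"twist":[0,0,0],"claw":20},{"slide":[-0.15,0,0.03],"twist":[0,0,0],"claw":20},{"slide":[-0.15,0,0.03],"twist":[0,0,0],"claw":20},{"slide":[0,0,0],"twist":[0,0,0],"claw":20}]'

```text
time_s: 20.2
tool_pos: [528.8, 129.7, 139.9]
orientation: [[-0.978, 0.209, -0.0], [0.209, 0.978, -0.0], [0.0, -0.0, -1.0]]
force: [0.2, -0.2, -1.1]
finger_gap: 31.4
gripper_force: 40.0
```

>>> servo_tool --series '[{"slide":[0,0,0.04],"twist":[0,0,0],"claw":20},{"slide":[0,0,0.04],"twist":[0,0,0],"claw":20},{"slide":[0,0,0.04],"twist":[0,0,0],"claw":20},{"slide":[0,0,0.04],"twist":[0,0,0],"claw":20},{"slide":[0,0,0],"twist":[0,0,0],"claw":20}]'

```text
time_s: 20.7
tool_pos: [528.1, 130.0, 134.1]
orientation: [[-0.978, 0.208, 0.0], [0.208, 0.978, -0.0], [-0.0, 0.0, -1.0]]
force: [-2.3, 0.5, 4.9]
finger_gap: 31.7
gripper_force: 40.9
```

The peg now carries the eye (upward force 4.9 N). Next I open and rise.

>>> servo_tool --series '[{"slide":[0,0,0],"twist":[0,0,0],"claw":34},{"slide":[0,0,0],"twist":[0,0,0],"claw":36},{"slide":[0,0,0],"twist":[0,0,0],"claw":42},{"slide":[0,0,0],"twist":[0,0,0],"claw":52},{"slide":[0,0,0],"twist":[0,0,0],"claw":60}]'

```text
time_s: 21.2
tool_pos: [528.2, 129.9, 133.7]
orientation: [[-0.978, 0.208, -0.0], [0.208, 0.978, -0.0], [0.0, -0.0, -1.0]]
force: [1.0, -0.0, -0.1]
finger_gap: 59.7
gripper_force: 0.0
```

>>> servo_tool --series '[{"slide":[0,0,0],"twist":[0,0,0],"claw":60},{"slide":[0,0,-0.3],"twist":[0,0,0],"claw":60},{"slide":[0,0,-0.6],"twist":[0,0,0],"claw":60},{"slide":[0,0,-0.8],"twist":[0,0,0],"claw":60},{"slide":[0,0,-0.8],"twist":[0,0,0],"claw":60}]'

```text
time_s: 21.7
tool_pos: [527.8, 129.9, 234.8]
orientation: [[-0.978, 0.208, -0.001], [0.208, 0.978, -0.0], [0.001, -0.0, -1.0]]
force: [1.3, -1.4, -0.4]
finger_gap: 59.7
gripper_force: 0.0
```

>>> servo_tool --series '[{"slide":[0,0,-0.8],"twist":[0,0,0],"claw":60},{"slide":[0,0,-0.8],"twist":[0,0,0],"claw":60},{"slide":[0,0,-0.8],"twist":[0,0,0],"claw":60},{"slide":[0,0,-0.5],"twist":[0,0,0],"claw":60},{"slide":[0,0,0],"twist":[0,0,0],"claw":60}]'

```text
time_s: 22.2
tool_pos: [528.9, 130.0, 352.1]
orientation: [[-0.978, 0.208, 0.004], [0.208, 0.978, 0.0], [-0.004, 0.001, -1.0]]
force: [0.8, -0.2, -0.7]
finger_gap: 60.2
gripper_force: 0.0
```

>>> servo_tool --series '[{"slide":[0,0,0],"twist":[0,0,0],"claw":60},{"slide":[0,0,0],"twist":[0,0,0],"claw":60},{"slide":[0,0,0],"twist":[0,0,0],"claw":60},{"slide":[0,0,0],"twist":[0,0,0],"claw":60},{"slide":[0,0,0],"twist":[0,0,0],"claw":60}]'

```text
time_s: 22.7
tool_pos: [528.0, 129.9, 349.5]
orientation: [[-0.978, 0.208, -0.001], [0.208, 0.978, -0.0], [0.0, -0.0, -1.0]]
force: [0.1, -0.2, 0.1]
finger_gap: 59.9
gripper_force: 0.0
```

>>> servo_tool --series '[{"slide":[0,0,0],"twist":[0,0,0],"claw":60},{"slide":[0,0,0],"twist":[0,0,0],"claw":60},{"slide":[0,0,0],"twist":[0,0,0],"claw":60},{"slide":[0,0,0],"twist":[0,0,0],"claw":60},{"slide":[0,0,0],"twist":[0,0,0],"claw":60}]'

```text
time_s: 23.2
tool_pos: [528.2, 129.9, 349.8]
orientation: [[-0.978, 0.208, 0.0], [0.208, 0.978, -0.0], [-0.0, -0.0, -1.0]]
force: [0.6, -0.4, -0.4]
finger_gap: 60.0
gripper_force: 0.0
```

```bash
python3 - <<'E'
from h import *
s=observe();print(s["time_s"],s["tool_pos"],s["force"])
side=camera("side");sc=camera("scene")
cv2.imwrite("pics/c9.png",np.hstack([crop(side,185,135,85,185,3.2),crop(sc,165,130,110,185,3.2)]))
E
```

```text
23.2 [528.18283089 129.8969809  349.77549724] [ 0.55979326 -0.42654403 -0.44012318]
```

View pics/c9.png

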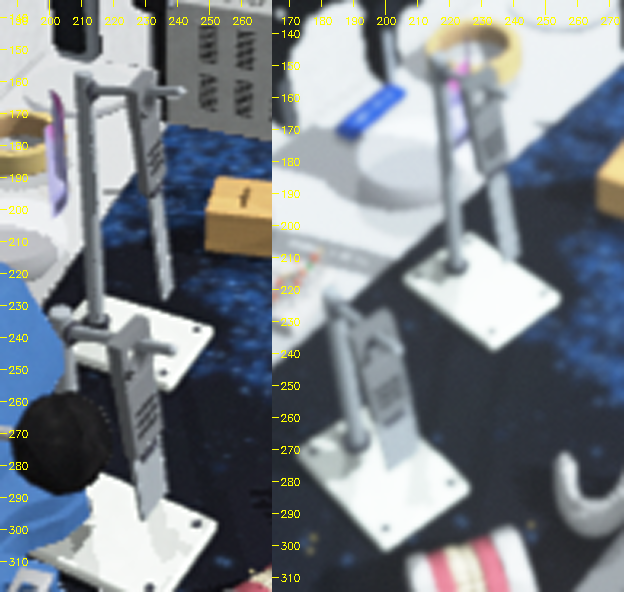

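The picture shows both tools on their pegs, with the peg ends sticking out past the eyes. The knife is at about (230,160) and the scraper at about (225,237) in the side view. Both lean roughly 0.2 rad, square to the rising peg. I'll let them settle and check that they are still.

>>> servo_tool --series '[{"slide":[0,0,0],"twist":[0,0,0],"claw":60},{"slide":[0,0,0],"twist":[0,0,0],"claw":60},{"slide":[0,0,0],"twist":[0,0,0],"claw":60},{"slide":[0,0,0],"twist":[0,0,0],"claw":60},{"slide":[0,0,0],"twist":[0,0,0],"claw":60}]'

```text
time_s: 23.8
tool_pos: [528.2, 129.9, 349.8]
orientation: [[-0.978, 0.208, -0.0], [0.208, 0.978, -0.0], [0.0, -0.0, -1.0]]
force: [0.1, 0.1, -0.8]
finger_gap: 60.0
gripper_force: 0.0
```

>>> servo_tool --series '[{"slide":[0,0,0],"twist":[0,0,0],"claw":60},{"slide":[0,0,0],"twist":[0,0,0],"claw":60},{"slide":[0,0,0],"twist":[0,0,0],"claw":60},{"slide":[0,0,0],"twist":[0,0,0],"claw":60},{"slide":[0,0,0],"twist":[0,0,0],"claw":60}]'

```text
time_s: 24.3
tool_pos: [528.2, 129.9, 349.8]
orientation: [[-0.978, 0.208, 0.0], [0.208, 0.978, -0.0], [-0.0, 0.0, -1.0]]
force: [-0.0, -1.4, 0.1]
finger_gap: 60.3
gripper_force: 0.0
```

```bash
python3 - <<'E'
from h import *
f=[camera("side")[150:310,205:250].astype(int) for _ in range(5)]
print([int((np.abs(g-f[0]).sum(2)>60).sum()) for g in f])
c=np.array(crop(f[0].astype(np.uint8),0,0,45,160,1)).shape
r=cv2.absdiff(cv2.imread("pics/side0.png"),cv2.resize(camera("side")[:,:,::-1],(800,600))).sum(2)
print("models area change",int((r[420:570,380:490]>120).sum()),"putty",int((r[355:405,460:505]>120).sum()))
E
```

```text
[0, 0, 0, 0, 0]
models area change 1126 putty 0
```

```bash
python3 -c "
from rig import *
print(hand_in())"
```

```text
the job is handed in; nothing more can be done
None
```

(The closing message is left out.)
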